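Hold the analyser's shield flap at its balance point

ROBOT

A 6-joint arm with a two-finger parallel gripper is mounted at the origin on the work surface. World frame = base frame: x ahead of the robot, y to its left, z up, the work surface at z = 0. Lengths are in m, angles in rad, forces in N, time in s.
With the tool pointing down it reaches from about 0.35 to 0.95 m from the base axis. Payload 17.4 kg.
Tool frame: the origin (TCP) lies at the very end of the fingers, on their centre line; the grasp point (between the pads) lies grasp_offset behind it (grasp_offset is the distance from the TCP to the grasp point, in m); z points along the fingers, y is the line along which they close (so a half turn about z gives the same grasp; the last joint's range is limited). The gripper opens to 93 mm and grips with 3 to 60 N. Pads are 15 mm wide; open, the fingers measure 128 mm over their backs; the gripper's body (75 mm by 188 mm) begins 65 mm behind the grasp point.
Start: joints at [1.231, 0.116, 1.442, -0, 1.584, -0.038], TCP at [0.201, 0.644, 0.219] pointing down, gripper open.
Joint ranges: [-2.83, 2.83], [-0.83, 2.19], [0.07, 2.5], [-1.14, 4.28], [0.01, 3], [-2.97, 2.97]. Speed limits (rad/s): [1.89, 1.89, 2.22, 3.14, 3.14, 3.14].

INTERFACE

Orientations are given as [roll, pitch, yaw] about the fixed x, y, z axes, in that order (R = Rz(yaw) Ry(pitch) Rx(roll)).
In Python, from cell import state, camera, sign_off, outline_of, grasp_offset gives the robot as it stands.
- The arm moves only by the tool send_rows, never from a script. Its arguments are lists of equal length, an entry for each row: "twist": the turn, a rotation vector about the world's x, y, z as a fraction of full scale, a list of three; "linear": the shift along the world's x, y, z as a fraction of full scale, a list of three; "jaw": the gripper command: -1 is fully open, 1 is shut, values between are in proportion. A call has 1 to 10 rows; each row shifts and turns the commanded pose from where the row before left it; what a row does not reach is not made up. Full scale, the value 1, is 30 mm for a shift and 0.12 rad for a turn. A row lasts 1/12 s, in which the tool goes at most 41.7 mm and 7.16 degrees, less where a joint would pass 70% of its speed; a pose out of reach is approached as far as the arm can. A call with a number of a shift or a turn outside -1 to 1 is refused whole. A call with a gripper value outside its range is refused whole. The fingers move at their own pace and stop on an object; "squeeze" is the grip in N (left out, the last holds). Time passes only in rows, so rows that do not move let the fingers close. It gives the time, the measured TCP pose, the force, the opening and the grip force at its end, in the units of the state.
- state(): the state, without advancing time (a new reading comes with each control period).
- camera(name): name is "scene" or "top" or "wrist"; returns a dict with "image" (384x512x3 uint8, red, green, blue), "fx", "fy", "cx", "cy" (pixels), "k1" (the pictures are not rectified: a ray, as slopes to the right and down, at radius r is drawn at 1 + k1 r^2 times it, then the intrinsics apply), "origin" and "rotation" of the camera in the world. Camera axes: x right, y up, looking along -z (the intrinsics and any distortion apply to the point x, -y, -z); pixel columns grow to the right and rows downward; lengths in m; the calibration is good to about 2 mm. A picture is of the moment at which its call begins. There is no depth.
- sign_off(): hands the job in; it is judged then, once.
Trained networks look in the newest picture that a camera, given by its name, has taken for a name from the list of things; names that differ only in an ending like _2 or _b are one class to them, and where a whole thing is asked for, a point or a joint stands for the part that bears it (a point fixed in the world has none). Each returns a list of dicts, best first, with "score" (0 to 1); they miss things now and then, are a little off and sometimes report something else, mostly with a low value. They report only what shows in the picture. A call takes as long as a camera call.
- outline_of(camera, name): "mask" (384x512 bool, what is visible of it) and "extent" ([left, top, width, height] in pixels, round what is visible of it).
The state is a dict: "time_s": time; "joint_positions": joint angles; "dq": joint speeds; "joint_torque": joint torques, N m; "ee_pos": TCP position; "orientation": TCP orientation; "wrist_force": force on the tool from outside, world axes, zero at the start; "ft_torque": the same for the moment, N m; "finger_gap": finger opening in m; "gripper_force": force on a finger pad.
Only numpy, scipy, OpenCV 4.12 (cv2) and the standard library are available. Lean on these libraries where they do the work, as an engineer would, in place of code of your own. Each camera call takes 0.05 s, during which the arm holds its last target. There are 200 camera calls.

TASK

The stay of the bench analyser's hinged shield flap has to be refitted while the flap stands at its balance point. Slide the transport lock's grip all the way to its end stop, away from the flap, then take the flap by its bar handle and swing it up until it stands straight up, balanced over its hinge, without letting it go over to the far side. Finish while still gripping the bar and holding the flap steady there; do not let go, and leave the puck, cup and jar near it where they are.

Things in the scene. Friction and masses are not known exactly. Their poses are not given: they have to be found in the camera images.
- analyser: White bench instrument, fixed, yawed up to 25 degrees. Origin on the bench; own z up, -x its front (to the robot), +y its left. Spans x -160..200, y -165..285 mm; its flat top, the deck, is at z 105 mm. A control strip along the left edge (y from 207) rises to z 140; the open aluminium chamber collar under the flap rises to z 139.
- lock (a joint): Travel of the transport lock, m: 0 locked, 0.050 end stop (released). Slides level along the analyser's +y, away from the flap. Begins at 0 to 0.016; friction about 1.5 N; stays where left. Until released, its flat steel tongue lies over the flap's left edge and the flap cannot be lifted.
- lock_grip (a point): Centre of the lock's black upright grip block: 26 (analyser x) x 18 (y) x 42 mm high, its top 21 mm above this point. It stands on a steel tongue plate 24 mm wide (top 21 mm below this point), over an aluminium housing 36 mm wide in x (top 30 mm below). In the analyser's frame: x -5, y 90 + travel, z 178 mm. Clear for 60 mm before and behind it.
- shield (a joint): Angle of the flap, rad: 0 closed (level), pi/2 straight up, 2.4 stop on the far side. Begins closed. The hinge is nearly frictionless and the flap symmetric about the plane through its hinge: it balances straight up, falls shut before that and over to the far side beyond. Lifting at the bar takes 1 to 4 N.
- shield_hinge (a point): Middle of the hinge axis, level, along the analyser's y, at its x 70, y -30, z 145 mm. The flap is an aluminium plate, 140 mm wide along the hinge, 8 mm thick, reaching 100 mm from the axis; closed it points to the analyser's front (-x), and it swings up and away from the robot. Cheeks beside the hinge rise to z 155.
- bail (a point): The flap's dark steel bar handle, rigid with it. Origin: middle of the bar; own y along the bar, own x to the hinge axis, 155 mm away. Round bar, 12 mm thick, 90 mm clear between its two side arms, 49 mm open between bar and plate. Closed, it is level at z 145 mm, 40 mm above the deck, clear all round; upright, at z 300. It can turn between gripping fingers.
- puck: Bystander: steel reference disc, 40 mm across, 14 mm high, on the deck's front left part. Origin at the centre of its underside.
- sample_cup: Bystander: white cup, 64 mm across, 60 mm high, on the bench at the analyser's right. Origin at the centre of its underside.
- reagent: Bystander: white plastic jar, 56 mm across, 120 mm high, on the bench at the analyser's right. Origin at the centre of its underside.

How it is judged:
On the way, in this order (a step that is already met when the one before it is completed fails the run):
1. the lock is slid to its end stop (value of joint lock above 0.045 m), for 0.2 s.
2. the flap is gripped by its bar and stands at its balance point (value of joint shield between 1.4708 and 1.6708 rad and velocity of joint shield between -0.06 and 0.06 rad/s and contact force between the fingers and shield_c1 above 1.5 N), for 0.3 s.
At the end, for the whole second after the job is handed in: Lock within 5 mm of its end stop; flap within 0.1 rad of straight up, turning slower than 0.06 rad/s and its bar gripped by the fingers with more than 1.5 N, all through the last second; puck, cup and jar within 20 mm of where they stood (all of step 2 and value of joint lock above 0.045 m and distance of each of puck, sample_cup, reagent from where it was at the start of the episode below 0.02 m); the arm keeps its last pose, push and grip.
It fails at once if the flap went over the balance point towards the far side (more than 0.35 rad past upright) (value of joint shield above 1.92 rad).
It fails at once if the puck, cup or jar was pushed away or tipped (distance of any of puck, sample_cup, reagent from where it was at the start of the episode above 0.02 m or angle between any of puck, sample_cup, reagent's own z axis and vertical above 0.3 rad).
It also fails if it takes over 51 s, if anything falls off the work surface, if the arm or the gripper's body presses on something with over 40 N, if the wrist force passes 120 N, or if a joint passes its speed limit or range.

## Working session

There is one attempt and no reset: what is moved stays moved. The work goes in short steps, Python scripts to look and compute and a tool call to move; the robot and the scene stay as the last step left them, time stands still between calls to the robot, and variables do not carry over. Pictures are saved under pics/ and viewed, at most 10 in all, crops included, and the job is handed in when it is done.

Besides the shell and the picture viewer there is one more tool, called after "Emit:" by a JSON object that holds its "method" and its "body". send_rows: Moves the arm, as the interface text tells. Its arguments: {"type":"object","properties":{"twist":{"type":"array","items":{"type":"array","items":{"type":"number"}}},"linear":{"type":"array","items":{"type":"array","items":{"type":"number"}}},"jaw":{"type":"array","items":{"type":"number"}},"squeeze":{"type":"number"}},"required":["twist","linear","jaw"]}

```bash
ls; mkdir -p pics; python3 - <<'E'
from cell import *
import cv2,numpy as np
print(state()); print(grasp_offset)
for n in ["scene","top"]:
    c=camera(n); cv2.imwrite(f"pics/{n}0.png",c["image"][:,:,::-1])
    print(n,{k:np.round(v,4).tolist() for k,v in c.items() if k!="image"})
    for t in ["lock_grip","bail","shield","puck","sample_cup","reagent","analyser"]:
        print(t,[(round(o["score"],2),o["extent"]) for o in outline_of(n,t)[:3]])
E
```

```text
pics
{'time_s': 0.0, 'joint_positions': array([ 1.23121853e+00,  1.16482738e-01,  1.44227117e+00, -1.98584233e-05,
        1.58398579e+00, -3.78060453e-02]), 'dq': array([ 0.00085023,  0.0016582 ,  0.00019102,  0.00031317, -0.00206498,
       -0.00232805]), 'joint_torque': array([ 6.09556352e-07, -7.21230340e+01, -6.22626686e+01,  7.79049564e-02,
        2.36909866e-02, -1.10596272e-04]), 'ee_pos': array([0.2005686 , 0.64429984, 0.2179037 ]), 'orientation': array([-3.14044568e+00, -2.35121610e-05,  2.83982064e+00]), 'wrist_force': array([-0.08403631,  0.52639976, -0.07757446]), 'ft_torque': array([-0.03396482, -0.00322187,  0.02758095]), 'gripper_force': 0.0, 'finger_gap': 0.09310148211316577}
0.0188
scene {'fx': 389.7129, 'fy': 389.7129, 'cx': 254.726, 'cy': 191.2005, 'k1': -0.0489, 'origin': [0.9896, -0.1169, 0.7839], 'rotation': [0.6052, -0.0051, 1.5536]}
lock_grip [(0.77, [339.8, 188.2, 47.7, 26.4])]
bail [(0.57, [259.0, 154.9, 88.4, 81.7])]
shield [(0.7, [262.4, 152.1, 84.6, 85.6])]
puck [(0.68, [262.3, 153.4, 85.4, 82.8]), (0.51, [376.9, 169.1, 22.0, 17.6])]
sample_cup [(0.58, [230.8, 137.3, 26.4, 34.5])]
reagent [(0.98, [199.4, 156.7, 30.0, 51.0])]
analyser [(0.91, [213.3, 132.6, 260.7, 233.2])]
top {'fx': 468.6426, 'fy': 468.6426, 'cx': 251.4629, 'cy': 190.156, 'k1': -0.1597, 'origin': [0.3451, -0.0811, 1.0797], 'rotation': [0.2119, -0.0014, -1.6657]}
lock_grip [(0.64, [129.2, 167.9, 46.1, 26.8])]
bail [(0.58, [161.2, 152.5, 84.1, 89.0])]
shield [(0.72, [161.6, 150.2, 81.7, 92.0])]
puck [(0.6, [108.8, 229.8, 19.2, 13.7])]
sample_cup [(0.96, [255.9, 265.3, 27.0, 29.1]), (0.6, [285.9, 220.3, 31.8, 30.2])]
reagent [(0.7, [285.3, 220.1, 30.0, 28.6]), (0.7, [162.0, 146.5, 78.4, 98.0]), (0.4, [131.6, 165.4, 43.0, 26.0])]
analyser [(0.57, [35.3, 74.4, 253.8, 217.0])]
```

```bash
python3 - <<'E'
import cv2
a=cv2.imread("pics/top0.png")[60:310,20:340]
cv2.imwrite("pics/top0c.png",cv2.resize(a,None,fx=2.4,fy=2.4))
E
```

```text
(no output)
```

View pics/top0c.png

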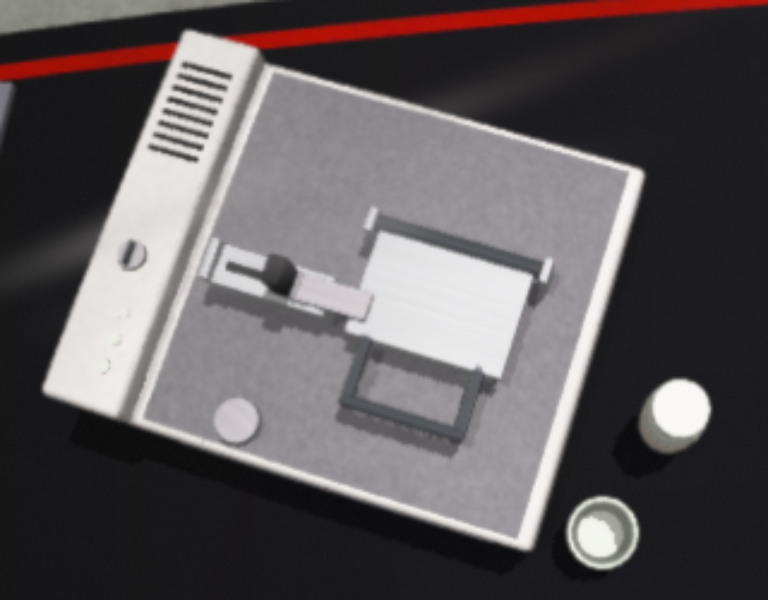

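View pics/scene0.png

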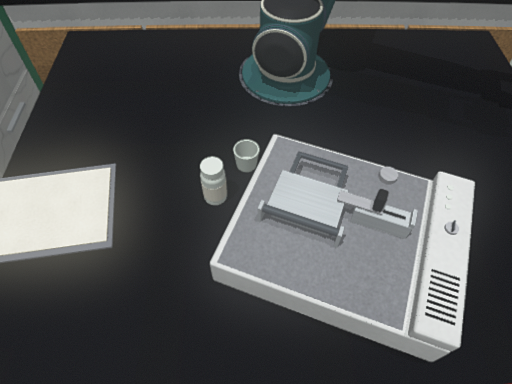

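Top view (crop px): bar from (345,403) to (463,437), lock grip at (280,273), puck (237,420), and cup and jar at the right. The scene view shows the same layout, with the jar at (213,180) and the cup at (246,155). Next I fit the analyser pose to its corners.

```bash
cat > h.py <<'E'
import numpy as np, cv2
from scipy.spatial.transform import Rotation as Ro
from scipy.optimize import least_squares
def proj(c,P):
    R=np.asarray(c["rotation"]); R=R if R.shape==(3,3) else Ro.from_euler("xyz",R).as_matrix()
    q=(np.atleast_2d(P)-c["origin"])@R
    s=np.c_[q[:,0],-q[:,1]]/-q[:,2:]
    s=s*(1+c["k1"]*(s**2).sum(1,keepdims=True))
    return s*[c["fx"],c["fy"]]+[c["cx"],c["cy"]]
def A2W(p,P):
    return np.atleast_2d(P)@Ro.from_euler("z",p[2]).as_matrix().T+[p[0],p[1],0]
E
python3 - <<'E'
from cell import *; from h import *
A=np.array([[-160,-165,105],[200,-165,105],[200,285,140],[-160,285,140]])/1e3
top=np.array([[530,548],[643,170],[185,30],[43,392]])/2.4+[20,60]
B=np.array([[-85,27,145],[-85,-87,145]])/1e3
tb=np.array([[345,403],[463,437]])/2.4+[20,60]
sc=np.array([[275,137],[213,265],[446,348],[475,180]])
ct,cs=camera("top"),camera("scene")
def f(p): return np.r_[(proj(ct,A2W(p,np.r_[A,B]))-np.r_[top,tb]).ravel(),(proj(cs,A2W(p,A))-sc).ravel()]
r=least_squares(f,[.5,-.03,0],loss="soft_l1"); p=r.x
print(p,np.degrees(p[2]),np.round(f(p).reshape(-1,2),1).tolist())
np.save("p.npy",p)
for n,c in (("top",ct),("scene",cs)):
    for t in ["lock_grip","puck","bail"]:
        for o in outline_of(n,t)[:2]:
            m=o["mask"]; ys,xs=np.nonzero(m); print(n,t,round(o["score"],2),xs.mean(),ys.mean(),o["extent"])
    g=lambda tr:proj(c,A2W(p,[[-.005,.09+tr,.199]]))
    print("grip top pred",[np.round(g(t)[0],1).tolist() for t in (0,.008,.016)])
print("world bar,grip0,grip50,hinge",np.round(A2W(p,[[-.085,-.03,.145],[-.005,.09,.178],[-.005,.14,.178],[.07,-.03,.145]]),4))
E
```

```text
[ 0.5592753   0.03097582 -0.39221036] -22.471998160164688 [[-0.3, 1.3], [1.4, -1.1], [-0.6, -2.5], [-2.3, -1.0], [-3.3, -3.0], [1.1, -0.5], [-2.6, -5.5], [-5.9, -3.0], [13.7, -1.0], [-0.2, -0.7]]
top lock_grip 0.79 151.34129692832764 180.7457337883959 [129.9, 168.9, 45.7, 24.4]
top puck 0.61 118.50160771704181 235.06752411575562 [107.1, 228.1, 23.9, 16.4]
top bail 0.94 202.13567338810057 189.43714214588002 [160.9, 152.3, 84.8, 90.6]
grip top pred [[138.7, 172.8], [134.9, 171.6], [131.1, 170.5]]
scene lock_grip 0.56 364.54558404558406 201.18803418803418 [337.6, 189.2, 51.3, 25.3]
scene puck 0.74 387.7610294117647 175.125 [377.5, 170.2, 19.2, 16.4]
scene bail 0.69 308.02904564315355 198.01348547717842 [261.5, 152.1, 88.9, 84.2]
grip top pred [[376.2, 191.6], [380.5, 192.9], [384.8, 194.2]]
world bar,grip0,grip50,hinge [[ 0.4693  0.0357  0.145 ]
 [ 0.5891  0.1161  0.178 ]
 [ 0.6082  0.1623  0.178 ]
 [ 0.6125 -0.0235  0.145 ]]
```

Emit:
{"method": "send_rows", "body": {"twist": [[0, 0, -0.57], [0, 0, -0.57], [0, 0, -0.57], [0, 0, -0.57], [0, 0, -0.57], [0, 0, -0.57], [0, 0, -0.57], [0, 0, -0.57], [0, 0, -0.57], [0, 0, -0.57]], "linear": [[0.5, -0.6, 0.4], [0.5, -0.7, 0.4], [0.5, -0.7, 0.4], [0.5, -0.7, 0.3], [0.5, -0.7, 0.3], [0.5, -0.7, 0.3], [0.5, -0.7, 0.3], [0.5, -0.7, 0.3], [0.5, -0.7, 0.3], [0.5, -0.7, 0.3]], "jaw": [0, 0, 0, 0, 0, 0, 0, 0, 0, 0], "squeeze": 25}}

```text
time_s: 2.03
ee_pos: [0.3511, 0.4364, 0.3182]
orientation: [3.141, -0.0, 2.153]
wrist_force: [0.3, 1.0, 0.7]
finger_gap: 0.0464
gripper_force: 0.0
```

Emit:
{"method": "send_rows", "body": {"twist": [[0, 0, -0.57], [0, 0, -0.57], [0, 0, -0.57], [0, 0, -0.57], [0, 0, -0.57], [0, 0, -0.57], [0, 0, -0.57], [0, 0, -0.57], [0, 0, -0.57], [0, 0, -0.57]], "linear": [[0.5, -0.7, 0], [0.5, -0.7, 0], [0.5, -0.7, 0], [0.5, -0.7, 0], [0.5, -0.7, 0], [0.5, -0.7, 0], [0.5, -0.7, 0], [0.5, -0.7, 0], [0.5, -0.7, 0], [0.5, -0.7, 0]], "jaw": [0, 0, 0, 0, 0, 0, 0, 0, 0, 0]}}

```text
time_s: 2.87
ee_pos: [0.5012, 0.2263, 0.3178]
orientation: [3.141, -0.0, 1.468]
wrist_force: [1.1, 0.7, -0.7]
finger_gap: 0.0469
gripper_force: 0.0
```

Emit:
{"method": "send_rows", "body": {"twist": [[0, 0, -0.48], [0, 0, -0.48], [0, 0, -0.48], [0, 0, -0.48], [0, 0, -0.48], [0, 0, 0], [0, 0, 0]], "linear": [[0.5, -0.8, 0], [0.5, -0.8, 0], [0.5, -0.8, 0], [0.5, -0.8, 0], [0.5, -0.8, 0], [0, 0, 0], [0, 0, 0]], "jaw": [0, 0, 0, 0, 0, 0, 0]}}

```text
time_s: 3.45
ee_pos: [0.576, 0.1065, 0.3173]
orientation: [-3.141, 0.0, 1.182]
wrist_force: [-0.4, 0.9, 0.0]
finger_gap: 0.0465
gripper_force: 0.0
```

```bash
python3 - <<'E'
from cell import *; from h import *
s=state(); print(s["ee_pos"],s["orientation"])
c=camera("wrist"); print({k:np.round(v,4).tolist() for k,v in c.items() if k!="image"})
im=c["image"][:,:,::-1].copy()
for t in ["lock_grip","bail","puck"]:
    for o in outline_of("wrist",t)[:2]: print(t,o["score"],o["extent"])
p=np.load("p.npy")
P=[[-.085,-.03,.145],[-.085,.027,.145],[-.085,-.087,.145],[-.005,.09,.199],[-.005,.14,.199],[.07,-.03,.145]]
for u in proj(c,A2W(p,P)):
    print(np.round(u,1)); cv2.drawMarker(im,tuple(int(v) for v in u),(0,0,255),cv2.MARKER_CROSS,8,1)
cv2.imwrite("pics/w1.png",cv2.resize(im,None,fx=1.5,fy=1.5))
E
```

```text
[0.57604416 0.1064929  0.31734019] [-3.14104808e+00  2.29729444e-04  1.18200587e+00]
{'fx': 310.36, 'fy': 310.36, 'cx': 264.9427, 'cy': 190.4621, 'k1': -0.0594, 'origin': [0.6081, 0.1858, 0.4837], 'rotation': [-0.3074, 0.0007, -0.3891]}
lock_grip 0.92 [259.6, 140.1, 25.7, 77.0]
bail 0.65 [200.4, 199.9, 140.5, 102.5]
puck 0.86 [152.3, 115.3, 35.5, 35.7]
[207.1 255.3]
[204.4 212.3]
[209.7 294.3]
[274.5 171.6]
[275.2 117.6]
[332.8 255.7]
```

View pics/w1.png

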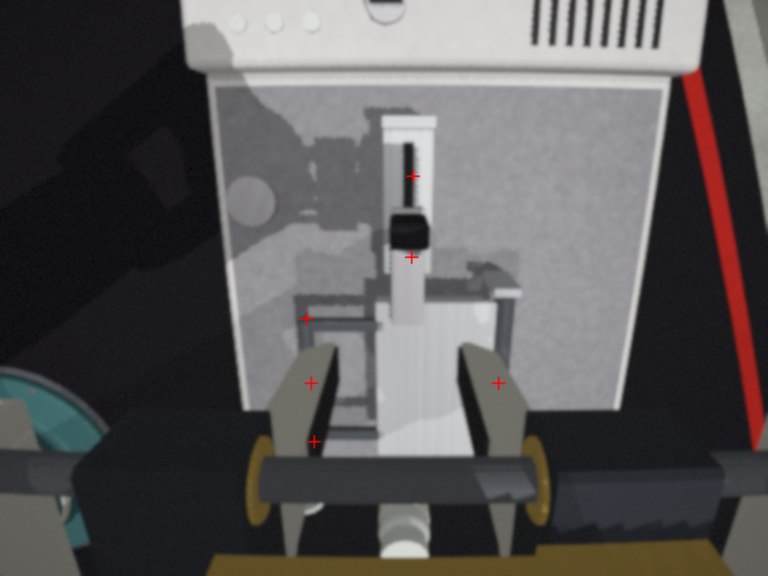

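The wrist view confirms the fit. The bar lies at column 305 and the marker falls on it. The grip top centres at (409,235), which is about 13.5 mm of travel. The puck at (250,200) is clear. I go down on the grip.

Emit:
{"method": "send_rows", "body": {"twist": [[0, 0, 0], [0, 0, 0], [0, 0, 0], [0, 0, 0], [0, 0, 0], [0, 0, 0], [0, 0, 0], [0, 0, 0], [0, 0, 0]], "linear": [[0.55, 0.77, 0], [0, 0, -0.85], [0, 0, -0.85], [0, 0, -0.85], [0, 0, -0.85], [0, 0, -0.85], [0, 0, -0.5], [0, 0, -0.3], [0, 0, 0]], "jaw": [0, 0, 0, 0, 0, 0, 0, 0, 0]}}

```text
time_s: 4.4
ee_pos: [0.5915, 0.1309, 0.1648]
orientation: [-3.14, 0.001, 1.185]
wrist_force: [-0.4, 0.4, 0.0]
finger_gap: 0.0467
gripper_force: 0.0
```

Emit:
{"method": "send_rows", "body": {"twist": [[0, 0, 0], [0, 0, 0], [0, 0, 0], [0, 0, 0], [0, 0, 0], [0, 0, 0]], "linear": [[0, 0, 0], [0, 0, 0], [0, 0, 0], [0, 0, 0], [0, 0, 0], [0, 0, 0]], "jaw": [0.6, 0.8, 0.8, 0.8, 0.8, 0.8]}}

```text
time_s: 4.9
ee_pos: [0.5935, 0.1303, 0.1678]
orientation: [3.138, -0.002, 1.183]
wrist_force: [7.7, -1.3, 1.1]
finger_gap: 0.026
gripper_force: 25.0
```

Emit:
{"method": "send_rows", "body": {"twist": [[0, 0, 0], [0, 0, 0], [0, 0, 0], [0, 0, 0], [0, 0, 0], [0, 0, 0], [0, 0, 0]], "linear": [[0.08, 0.18, 0], [0.08, 0.18, 0], [0.08, 0.18, 0], [0.08, 0.18, 0], [0.08, 0.18, 0], [0.04, 0.09, 0], [0, 0, 0]], "jaw": [0.8, 0.8, 0.8, 0.8, 0.8, 0.8, 0.8]}}

```text
time_s: 5.48
ee_pos: [0.6062, 0.161, 0.1677]
orientation: [3.14, -0.001, 1.184]
wrist_force: [2.8, 0.9, 7.2]
finger_gap: 0.0259
gripper_force: 25.0
```

Emit:
{"method": "send_rows", "body": {"twist": [[0, 0, 0], [0, 0, 0], [0, 0, 0], [0, 0, 0]], "linear": [[0.04, 0.09, 0], [0.04, 0.09, 0], [0, 0, 0], [0, 0, 0]], "jaw": [0.8, 0.8, 0.8, 0.8]}}

```text
time_s: 5.82
ee_pos: [0.6084, 0.1662, 0.1677]
orientation: [3.14, -0.002, 1.184]
wrist_force: [1.5, 0.7, 6.5]
finger_gap: 0.0257
gripper_force: 25.0
```

Emit:
{"method": "send_rows", "body": {"twist": [[0, 0, 0], [0, 0, 0], [0, 0, 0], [0, 0, 0]], "linear": [[0.04, 0.09, 0], [0.04, 0.09, 0], [0, 0, 0], [0, 0, 0]], "jaw": [0.8, 0.8, 0.8, 0.8]}}

```text
time_s: 6.15
ee_pos: [0.6095, 0.1686, 0.1672]
orientation: [3.141, 0.005, 1.182]
wrist_force: [-12.6, -22.8, 11.2]
finger_gap: 0.026
gripper_force: 25.0
```

Emit:
{"method": "send_rows", "body": {"twist": [[0, 0, 0], [0, 0, 0], [0, 0, 0], [0, 0, 0], [0, 0, 0], [0, 0, 0], [0, 0, 0], [0, 0, 0]], "linear": [[-0.02, -0.05, 0], [0, 0, 0], [0, 0, 0], [0, 0, 0.3], [0, 0, 0.8], [0, 0, 0.8], [0, 0, 0.8], [0, 0, 0.8]], "jaw": [0.8, 0, 0, 0, 0, 0, 0, 0]}}

```text
time_s: 6.82
ee_pos: [0.6094, 0.1699, 0.2731]
orientation: [3.141, -0.0, 1.184]
wrist_force: [0.3, 0.5, 0.6]
finger_gap: 0.0467
gripper_force: 0.0
```

Emit:
{"method": "send_rows", "body": {"twist": [[0, 0, 0], [0, 0, 0], [0, 0, 0], [0, 0, 0], [0, 0, 0], [0, 0, 0], [0, 0, 0], [0, 0, 0]], "linear": [[0, 0, 0.8], [-0.6, -0.35, 0], [-0.8, -0.5, 0], [-0.8, -0.5, 0], [-0.8, -0.5, 0], [-0.8, -0.5, 0], [0, 0, 0], [0, 0, 0]], "jaw": [0, 0, 0, 0, 0, 0, 0, 0]}}

```text
time_s: 7.48
ee_pos: [0.495, 0.0989, 0.2966]
orientation: [3.14, -0.001, 1.183]
wrist_force: [1.1, 0.0, 0.7]
finger_gap: 0.0467
gripper_force: 0.0
```

```bash
python3 - <<'E'
from cell import *; from h import *
s=state(); print(s["ee_pos"],s["orientation"])
c=camera("wrist"); 
import pickle; pickle.dump(c,open("w2.pkl","wb"))
im=c["image"][:,:,::-1].copy()
for t in ["lock_grip","bail","puck"]:
    for o in outline_of("wrist",t)[:2]: print(t,o["score"],o["extent"])
p=np.load("p.npy")
im=cv2.resize(im,None,fx=1.5,fy=1.5)
P=[[-.085,-.03,.145],[-.085,.027,.145],[-.085,-.087,.145],[-.005,.14,.199],[.07,-.03,.145]]
for u in proj(c,A2W(p,P))*1.5:
    cv2.drawMarker(im,tuple(int(v) for v in u),(0,0,255),cv2.MARKER_CROSS,8,1)
cv2.imwrite("pics/w2.png",im)
E
```

```text
[0.49502951 0.09890442 0.29658385] [ 3.13971251e+00 -1.32807960e-03  1.18335102e+00]
lock_grip 0.71 [330.7, 62.8, 45.8, 90.3]
bail 0.87 [258.5, 172.6, 158.8, 110.8]
```

View pics/w2.png

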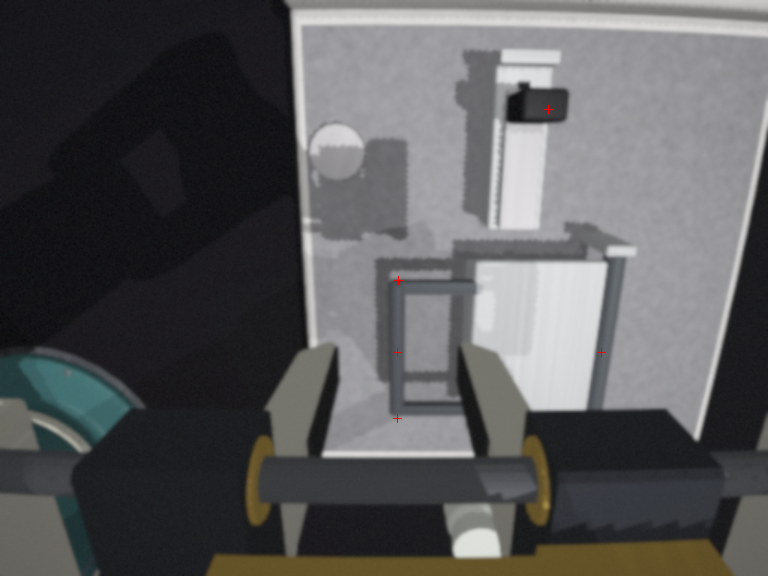

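The wrist view shows the lock released, with its tongue clear of the flap and the grip at (548,105). The bar runs from (397,285) to (397,410), and the markers fall on it within about 3 mm. I descend on the bar.

Emit:
{"method": "send_rows", "body": {"twist": [[0, 0, 0], [0, 0, 0], [0, 0, 0], [0, 0, 0], [0, 0, 0], [0, 0, 0], [0, 0, 0], [0, 0, 0], [0, 0, 0], [0, 0, 0]], "linear": [[-0.41, -1.0, 0], [-0.41, -1.0, 0], [0, 0, -0.7], [0, 0, -0.9], [0, 0, -0.9], [0, 0, -0.9], [0, 0, -0.9], [0, 0, -0.8], [0, 0, -0.5], [0, 0, 0]], "jaw": [0, 0, 0, 0, 0, 0, 0, 0, 0, 0]}}

```text
time_s: 8.52
ee_pos: [0.4699, 0.0394, 0.1235]
orientation: [-3.137, 0.002, 1.184]
wrist_force: [-0.6, 1.1, -1.5]
finger_gap: 0.0462
gripper_force: 0.0
```

Emit:
{"method": "send_rows", "body": {"twist": [[0, 0, 0], [0, 0, 0], [0, 0, 0], [0, 0, 0], [0, 0, 0], [0, 0, 0]], "linear": [[0, 0, 0], [0, 0, 0], [0, 0, 0], [0, 0, 0], [0, 0, 0], [0, 0, 0]], "jaw": [0.6, 0.9, 0.9, 0.9, 0.9, 0.9]}}

```text
time_s: 9.02
ee_pos: [0.4702, 0.0395, 0.1275]
orientation: [-3.14, -0.0, 1.184]
wrist_force: [-32.2, 11.4, 16.4]
finger_gap: 0.0112
gripper_force: 17.9
```

Emit:
{"method": "send_rows", "body": {"twist": [[0, 0, 0], [0, 0, 0], [0, 0, 0]], "linear": [[0, 0, 0], [0, 0, 0], [0, 0, 0]], "jaw": [0.9, 0.9, 0.9]}}

```text
time_s: 9.27
ee_pos: [0.4701, 0.0396, 0.1276]
orientation: [-3.139, -0.0, 1.184]
wrist_force: [-12.0, 4.1, 8.1]
finger_gap: 0.0116
gripper_force: 25.0
```

```bash
python3 - <<'E'
from cell import *; from h import *
s=state(); print(s["ee_pos"],s["wrist_force"],s["finger_gap"],s["gripper_force"])
# arc plan in analyser axes: cumulative offsets
yaw=-0.389; r=.155; n=20
a=np.linspace(0,np.pi/2,n+1)
d=np.diff(r*(1-np.cos(a))); z=np.diff(r*np.sin(a))
for i in range(n): print(round(np.degrees(a[i+1]),1),np.round([d[i]*np.cos(yaw)/.03,d[i]*np.sin(yaw)/.03,z[i]/.03],2).tolist())
E
```

```text
[0.47007081 0.03960272 0.12763057] [-11.99280684   4.09367024   8.07554892] 0.011602413653102077 25.001333355903625
4.5 [0.01, -0.01, 0.41]
9.0 [0.04, -0.02, 0.4]
13.5 [0.07, -0.03, 0.4]
18.0 [0.1, -0.04, 0.39]
22.5 [0.13, -0.05, 0.38]
27.0 [0.16, -0.06, 0.37]
31.5 [0.18, -0.08, 0.35]
36.0 [0.21, -0.09, 0.34]
40.5 [0.23, -0.1, 0.32]
45.0 [0.25, -0.1, 0.3]
49.5 [0.28, -0.11, 0.28]
54.0 [0.29, -0.12, 0.25]
58.5 [0.31, -0.13, 0.23]
63.0 [0.33, -0.13, 0.2]
67.5 [0.34, -0.14, 0.17]
72.0 [0.35, -0.14, 0.14]
76.5 [0.36, -0.15, 0.11]
81.0 [0.37, -0.15, 0.08]
85.5 [0.37, -0.15, 0.05]
90.0 [0.38, -0.15, 0.02]
```

Emit:
{"method": "send_rows", "body": {"twist": [[0, 0, 0], [0, 0, 0], [0, 0, 0], [0, 0, 0], [0, 0, 0], [0, 0, 0], [0, 0, 0]], "linear": [[0.01, -0.01, 0.41], [0.04, -0.02, 0.4], [0.07, -0.03, 0.4], [0.1, -0.04, 0.39], [0.13, -0.05, 0.38], [0, 0, 0], [0, 0, 0]], "jaw": [0.9, 0.9, 0.9, 0.9, 0.9, 0.9, 0.9]}}

```text
time_s: 9.85
ee_pos: [0.4803, 0.0354, 0.1872]
orientation: [-3.138, -0.0, 1.184]
wrist_force: [-15.9, 7.4, 4.6]
finger_gap: 0.0111
gripper_force: 25.0
```

Emit:
{"method": "send_rows", "body": {"twist": [[0, 0, 0], [0, 0, 0], [0, 0, 0], [0, 0, 0], [0, 0, 0], [0, 0, 0], [0, 0, 0], [0, 0, 0], [0, 0, 0], [0, 0, 0]], "linear": [[0.16, -0.06, 0.37], [0.18, -0.08, 0.35], [0.21, -0.09, 0.34], [0.23, -0.1, 0.32], [0.25, -0.1, 0.3], [0.28, -0.11, 0.28], [0.29, -0.12, 0.25], [0.31, -0.13, 0.23], [0, 0, 0], [0, 0, 0]], "jaw": [0.9, 0.9, 0.9, 0.9, 0.9, 0.9, 0.9, 0.9, 0.9, 0.9]}}

```text
time_s: 10.68
ee_pos: [0.5388, 0.0114, 0.2629]
orientation: [3.14, -0.002, 1.184]
wrist_force: [-13.7, 6.4, 21.6]
finger_gap: 0.0113
gripper_force: 25.0
```

```bash
python3 - <<'E'
from cell import *; from h import *
s=state(); print(s["ee_pos"],s["wrist_force"],s["gripper_force"])
c=camera("scene"); cv2.imwrite("pics/s2.png",cv2.resize(c["image"][100:290,200:440,::-1],None,fx=3,fy=3))
E
```

```text
[0.53875945 0.01136835 0.26291352] [-13.74320685   6.38222109  21.58728538] 24.996112883090973
```

View pics/s2.png

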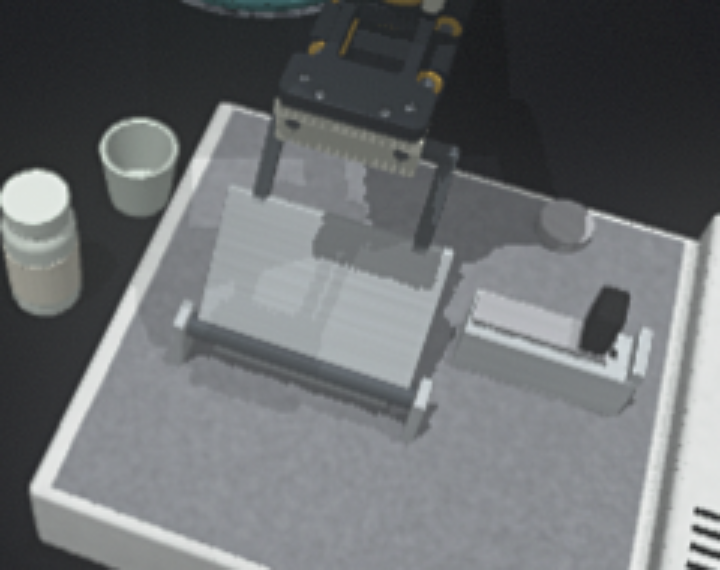

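The scene picture shows the flap about 60° up with the bar in the fingers. The lock grip stands at its end stop, and the puck, cup and jar are undisturbed. I raise the path by 4 mm to relieve the radial push.

Emit:
{"method": "send_rows", "body": {"twist": [[0, 0, 0], [0, 0, 0], [0, 0, 0], [0, 0, 0], [0, 0, 0], [0, 0, 0], [0, 0, 0], [0, 0, 0]], "linear": [[0.0, 0.0, 0.13], [0.33, -0.13, 0.2], [0.34, -0.14, 0.17], [0.35, -0.14, 0.14], [0.36, -0.15, 0.11], [0.3, -0.12, 0.07], [0, 0, 0], [0, 0, 0]], "jaw": [0.9, 0.9, 0.9, 0.9, 0.9, 0.9, 0.9, 0.9]}}

```text
time_s: 11.4
ee_pos: [0.5896, -0.0098, 0.2848]
orientation: [3.141, -0.0, 1.183]
wrist_force: [-2.4, -0.4, 4.1]
finger_gap: 0.0108
gripper_force: 25.0
```

Emit:
{"method": "send_rows", "body": {"twist": [[0, 0, 0], [0, 0, 0], [0, 0, 0], [0, 0, 0], [0, 0, 0], [0, 0, 0], [0, 0, 0], [0, 0, 0]], "linear": [[0.2, -0.08, 0.03], [0.2, -0.08, 0.02], [0.2, -0.08, 0.01], [0.15, -0.06, 0], [0.05, -0.02, 0], [0, 0, 0], [0, 0, 0], [0, 0, 0]], "jaw": [0.9, 0.9, 0.9, 0.9, 0.9, 0.9, 0.9, 0.9]}}

```text
time_s: 12.07
ee_pos: [0.6131, -0.0193, 0.286]
orientation: [-3.142, 0.0, 1.184]
wrist_force: [-2.1, -4.9, 3.3]
finger_gap: 0.0111
gripper_force: 25.0
```

```bash
python3 - <<'E'
from cell import *; from h import *
s=state(); print(s["ee_pos"],s["wrist_force"],s["gripper_force"])
c=camera("scene"); im=c["image"][80:300,200:440,::-1]
p=np.load("p.npy"); big=cv2.resize(im,None,fx=2.7,fy=2.7)
P=[[.07,-.1,.245],[.07,.04,.245],[.07,-.1,.145],[.07,.04,.145],[.07,-.081,.3],[.07,.021,.3]]
for u in (proj(c,A2W(p,P))-[200,80])*2.7: cv2.drawMarker(big,tuple(int(v) for v in u),(0,0,255),cv2.MARKER_CROSS,8,1)
cv2.imwrite("pics/s3.png",big)
E
```

```text
[ 0.61309985 -0.01934042  0.28603395] [-2.08263385 -4.91190662  3.33042854] 25.001060664653778
```

View pics/s3.png

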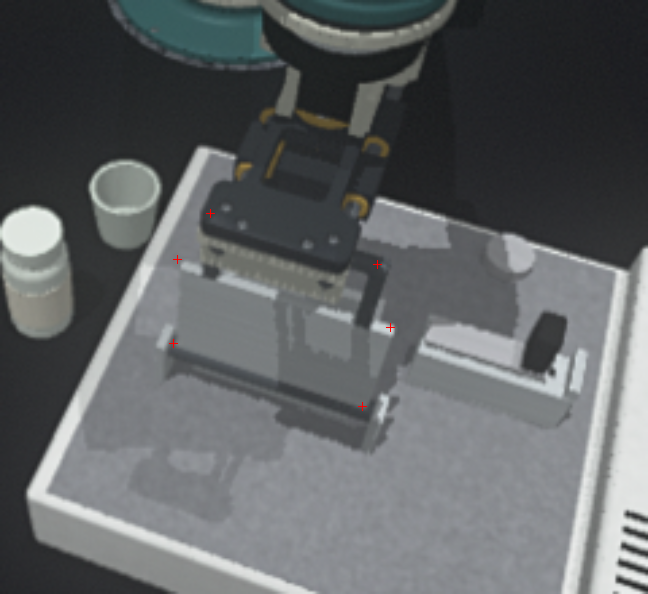

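The flap's top corner is at (392,328), within 2 px of the predicted upright position (390,327). The bar also matches, so the flap is upright. I hold a moment and then hand in.

Emit:
{"method": "send_rows", "body": {"twist": [[0, 0, 0], [0, 0, 0], [0, 0, 0], [0, 0, 0], [0, 0, 0], [0, 0, 0]], "linear": [[0, 0, 0], [0, 0, 0], [0, 0, 0], [0, 0, 0], [0, 0, 0], [0, 0, 0]], "jaw": [0.9, 0.9, 0.9, 0.9, 0.9, 0.9]}}

```text
time_s: 12.62
ee_pos: [0.613, -0.0193, 0.2861]
orientation: [3.142, 0.0, 1.184]
wrist_force: [-2.4, -5.0, 3.5]
finger_gap: 0.0113
gripper_force: 25.0
```

```bash
python3 -c "
from cell import *
print(state()['ee_pos'],state()['gripper_force']); print(sign_off())"
```

```text
[ 0.61297683 -0.01925651  0.28606061] 25.00120371580124
the job is handed in; nothing more can be done
None
```

I slid the lock to its end stop, swung the flap up to its balance point, and handed in at about 12.6 s with the bar still gripped at 25 N; sign-off returned no verdict, but in the last picture the flap stood upright and the puck, cup and jar looked unmoved.

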